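# Ease the scrap bin's sprung flap shut

## Task

Two small sheet-steel bins with sprung flaps stand open on the workshop bench. Close the wider one, the scrap bin: bring its flap over by the pull bar and ease it all the way down against its spring instead of letting it slam, then let go. Leave the flap of the narrower saw-blade bin standing open.

Things in the scene. Friction and masses are not known exactly. Their poses are not given: they have to be found in the camera images.
- scrap_bin: WIDER of two grey open-topped sheet-steel bins, fixed to the bench: 100 mm deep (x), 180 wide (y), 130 high, offcuts inside. Origin: centre of its underside, on the bench; z up; its own -x is its front, towards the robot, turned up to 0.3 rad. The flap's hinge line runs along the bin's y on the far rim, 50 mm to +x of the origin and 130 mm up. Left or right place varies.
- scrap_flap (a joint): flap angle, rad: 0 shut, level on the rim; 1.9 open against its stop (start). Steel plate 100 mm hinge to free edge, 180 wide, 4 thick; 0.5 kg with bar. A hinge spring always pulls it shut (0.1 to 0.14 N m). Above about 1.7 its weight, leaning back, holds it open; below, spring and weight pull it shut ever harder, up to 4.5 N at the bar: it slams if let go.
- scrap_bar (a point): middle of this flap's pull bar: round steel, 10 mm thick, 130 long, parallel to the hinge, on a thin arm at each end. Flap shut: 140 mm in front of the hinge line (40 past the free edge) and 35 above it, 165 above the bench. Flap open: the highest part, 250 above the bench. It swings with the flap; pinched from above it can turn between the fingers.
- blade_bar (a point): middle of the pull bar of the NARROWER bin's flap (100 mm wide, bar 75 long, otherwise like the scrap bin). It stands open, the bar 250 mm above the bench, and must stay so.
Things that resemble listed ones, but are neither listed nor needed, are in the scene too. What is shaped like the scrap_bin but orange or purple is not meant.

How it is judged:
By the outcome, as a careful person would: the job done as asked, in the order asked, and still so for the second after the job is handed in, with the robot touching nothing.
It also fails if it takes over 42 s, if anything falls off the work surface, if the arm or the gripper's body presses on something with over 40 N, if the wrist force passes 120 N, or if a joint passes its speed limit or range.

## Robot

A 7-joint arm with a two-finger parallel gripper is mounted at the origin on the work surface. World frame = base frame: x ahead of the robot, y to its left, z up, the work surface at z = 0. Lengths are in mm, angles in rad, forces in N, time in s.
With the tool pointing down it reaches from about 400 to 875 mm from the base axis. Payload 4.4 kg.
Tool frame: the origin (TCP) lies at the very end of the fingers, on their centre line; the grasp point (between the pads) lies 19 mm behind it; z points along the fingers, y is the direction in which the jaws open and shut (so a half turn about z gives the same grasp; the last joint's range is limited). The gripper opens to 85 mm and grips with 20 to 120 N. Pads are 22 mm wide; open, the fingers measure 114 mm over their backs; the gripper's body (76 mm by 85 mm) begins 54 mm behind the grasp point. The pads swing forward as they close: fully open they stand 13 mm farther back than shut.
Start: joints at [1.137, 0.628, 0.038, 1.517, -0.027, 0.996, -0.02], TCP at [233.744, -606.532, 231.313] pointing down, gripper open.
Joint ranges: [-3.06, 3.06], [-0.37, 2.12], [-1.25, 1.32], [0.18, 2.47], [-1.1, 4.24], [0.23, 1.98], [-2.94, 2.94]. Speed limits (rad/s): [2.57, 2.57, 3.14, 3.14, 3.14, 3.14, 3.14].

## Interface

Orientations are given as [roll, pitch, yaw] about the fixed x, y, z axes, in that order (R = Rz(yaw) Ry(pitch) Rx(roll)).
In Python, from cell import ctrl gives the robot as it stands.
- The arm moves only by the shell command python3 -m crank 'ROWS' [OPENING]. ROWS is JSON, a list that holds one entry, the list of rows, each a list of 6 numbers: the shift along the tool's x, y, z in units of 30 mm (1.0 is 30 mm), then the turn, a rotation vector about the tool's x, y, z in units of 6 degrees (1.0 is 6 degrees). In form: [[[tx, ty, tz, rx, ry, rz], ...]]. A call has 1 to 12 rows; each row shifts and turns the pose as measured when the row begins, along the tool's axes as they then stand; what a row does not reach is not made up. A row lasts 1/12 s, in which the tool goes at most 41.7 mm and 7.16 degrees, less where a joint would pass 70% of its speed; a pose out of reach is approached as far as the arm can. A call is refused whole if a number of a shift passes 1 or a number of a turn 1, either way. A call with a gripper value outside its range is refused whole. OPENING is the gripper command: -1 is fully open, 1 is shut, values between are in proportion, set as the call begins (- or left out, the last holds). The fingers move at their own pace and stop on an object; the grip force is fixed at half the most. Time passes only in rows, so rows that do not move let the fingers close. It gives the time, the measured TCP pose, the force and the opening at its end, in the units of the state.
- ctrl.read_state(): the state, without advancing time (a new reading comes with each control period).
- ctrl.get_image(name): name is "scene" or "top" or "wrist"; returns a dict with "color" (480x640x3 uint8, red, green, blue), "depth" (480x640 float32, mm along the optical axis (not along the pixel's ray), 0 where there is no reading), "camera_matrix" (3x3 intrinsics, pixels), "k1" (the pictures are not rectified: a ray, as slopes to the right and down, at radius r is drawn at 1 + k1 r^2 times it, then the intrinsics apply), "R" (3x3) and "t" (3): a world point X has camera coordinates R X + t. Camera axes: x right, y down, z forward; pixel columns grow to the right and rows downward; lengths in mm; the calibration is good to about 2 mm. A picture is of the moment at which its call begins.
- ctrl.finish_job(): hands the job in, once; it reports no verdict.
Trained networks look in a picture, given as the dict that the camera call returned (one of the last four; its "shot" number tells which), for a name from the list of things; names that differ only in an ending like _2 or _b are one class to them, and where a whole thing is asked for, a point or a joint stands for the part that bears it (a point fixed in the world has none). Each returns a list of dicts, best first, with "conf" (0 to 1); they miss things now and then, are a little off and sometimes report something else, mostly with a low value. They report only what shows in the picture. A call takes as long as a camera call. They do not tell look-alikes from the thing itself.
- ctrl.search_frame(query, picture): "extent" ([centre column, centre row, width, height] in pixels, round what is visible of it).
The state is a dict: "clock": time; "qpos": joint angles; "qd": joint speeds; "tau": joint torques, N m; "eef_pos": TCP position; "tool_rot": TCP orientation; "force": force on the tool from outside, world axes, zero at the start; "torque": the same for the moment, N m; "width": finger opening in mm.
Only numpy, scipy, OpenCV 4.12 (cv2) and the standard library are available. Lean on these libraries where they do the work, as an engineer would, in place of code of your own. Each camera call takes 0.05 s, during which the arm holds its last target. There are 200 camera calls.

## Working session

There is one attempt and no reset: what is moved stays moved. The work goes in short steps, Python scripts to look and compute and a shell command to move; the robot and the scene stay as the last step left them, time stands still between calls to the robot, and variables do not carry over. Pictures are saved under pics/ and viewed, about 8 in all and at most 12, crops included, and the job is handed in when it is done.

```bash
mkdir -p pics; ls
cat > h.py <<'E'
import numpy as np, cv2
from cell import ctrl
from scipy.spatial.transform import Rotation as Ro
def world(p,u,v,z=None,plane=None):
    K=p["camera_matrix"];s=cv2.undistortPoints(np.array([[[u,v]]],float),np.array(K,float),np.array([p["k1"],0,0,0,0.]))[0,0]
    R=np.array(p["R"]);t=np.array(p["t"]);d=R.T@np.array([s[0],s[1],1]);c=-R.T@t
    if plane is not None: return c+d*(plane-c[2])/d[2]
    return c+d*z
def save(p,n,crop=None,f=1):
    a=p["color"][...,::-1]
    if crop: a=a[crop[1]:crop[3],crop[0]:crop[2]]
    cv2.imwrite("pics/"+n,cv2.resize(a,None,fx=f,fy=f,interpolation=cv2.INTER_CUBIC))
E
python3 - <<'E'
from h import *
s=ctrl.read_state();print({k:np.round(v,3) for k,v in s.items()})
ims=[]
for n in("scene","top"):
    p=ctrl.get_image(n);print(n,p["shot"]);ims.append(p["color"])
    print(np.round(p["camera_matrix"],1).tolist(),p["k1"],np.round(-np.array(p["R"]).T@p["t"]))
    for q in("scrap_bin","scrap_bar","blade_bar"):
        for d in ctrl.search_frame(q,p):
            u,v=d["extent"][:2];print(q,round(d["conf"],2),np.round(d["extent"]),"z250:",np.round(world(p,u,v,plane=250)))
    save(p,n+"1.png")
E
```

```text
pics
{'clock': np.float64(0.0), 'qpos': array([ 1.137,  0.629,  0.038,  1.518, -0.027,  0.996, -0.02 ]), 'qd': array([ 0.001,  0.001, -0.001, -0.001,  0.001, -0.001,  0.002]), 'tau': array([-1.0000e-03, -5.6341e+01,  1.2260e+00, -1.9345e+01,  1.1000e-02,
        1.0000e-02,  0.0000e+00]), 'eef_pos': array([ 233.517, -605.924,  230.37 ]), 'tool_rot': array([-3.14 ,  0.   ,  0.368]), 'force': array([0.8  , 0.025, 0.187]), 'torque': array([ 0.019,  0.019, -0.001]), 'width': np.float64(85.47)}
scene 1
[[486.7, 0.0, 324.3], [0.0, 486.7, 246.1], [0.0, 0.0, 1.0]] -0.13400554041274798 [ 907.   10. 1216.]
scrap_bin 0.75 [447. 343.  97.  86.] z250: [774. 265. 250.]
scrap_bin 0.68 [385. 261.  82.  67.] z250: [595. 155. 250.]
scrap_bin 0.62 [399. 163.  78.  85.] z250: [364. 211. 250.]
scrap_bar 0.91 [403. 153.  70.  64.] z250: [338. 222. 250.]
scrap_bar 0.76 [391. 279.  85.  28.] z250: [635. 165. 250.]
top 2
[[460.0, 0.0, 322.8], [0.0, 460.0, 236.4], [0.0, 0.0, 1.0]] -0.001952839692160102 [385.  53. 949.]
scrap_bin 0.79 [210. 388. 122. 102.] z250: [286. 208. 250.]
scrap_bin 0.74 [245. 209. 114. 136.] z250: [552. 161. 250.]
scrap_bin 0.56 [184. 120. 114.  91.] z250: [699. 259. 250.]
scrap_bar 0.7 [180. 116.  99.  84.] z250: [707. 267. 250.]
scrap_bar 0.61 [244. 177. 114.  69.] z250: [604. 162. 250.]
blade_bar 0.7 [421. 184.  59.  77.] z250: [ 589. -117.  250.]
```

View pics/scene1.png

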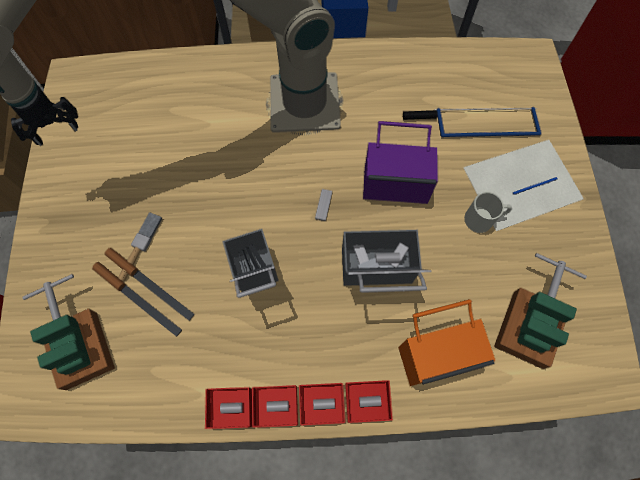

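View pics/top1.png

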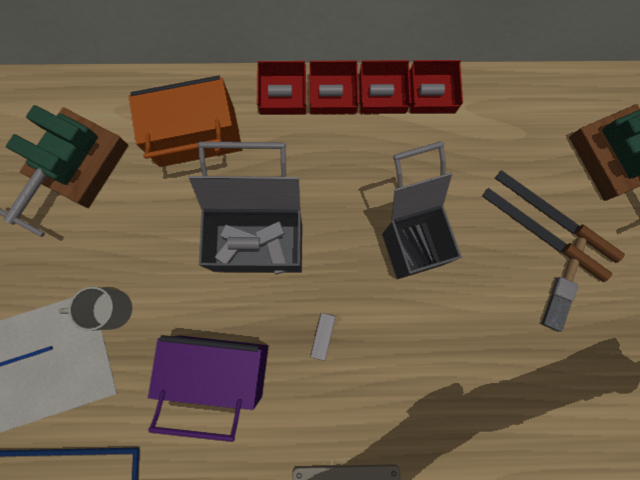

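The scene shows four bins. Orange (447,343) and purple (399,163) are the wrong colour. The grey bins are the narrow one (250,263) and the wide one with offcuts (383,261). In the top view the wide grey one is at (250,240), with its bar at about (243,146), and the narrow one's bar is at (420,150). The wide grey bin fits scrap_bin. I'll measure the bar and confirm with a crop.

Run:
```python
from h import *
p=ctrl.get_image("top")
save(p,"crop1.png",(120,110,480,290),2)
for n,u,v,z in [("barL",203,146,250),("barR",284,146,250),("rimFL",202,264,130),("rimFR",301,264,130),("rimBL",204,210,130),("rimBR",300,210,130),("blL",396,156,250),("blR",442,146,250),("orangebar",147,152,250),("orangebarR",220,150,250)]:
    print(n,np.round(world(p,u,v,plane=z)))
D=p["depth"]
for u,v in[(243,146),(243,145),(243,147),(230,146),(260,146)]:
    print(u,v,np.round(world(p,u,v,z=float(D[v,u]))))
```

```text
barL [656. 228. 250.]
barR [655.  99. 250.]
rimFL [481. 253. 130.]
rimFR [479.  77. 130.]
rimBL [580. 253. 130.]
rimBR [578.  78. 130.]
blL [636. -79. 250.]
blR [ 652. -154.  250.]
orangebar [647. 316. 250.]
orangebarR [649. 201. 250.]
243 146 [653. 164. 256.]
243 145 [655. 164. 256.]
243 147 [652. 164. 253.]
230 146 [652. 184. 258.]
260 146 [653. 137. 255.]
```

View pics/crop1.png

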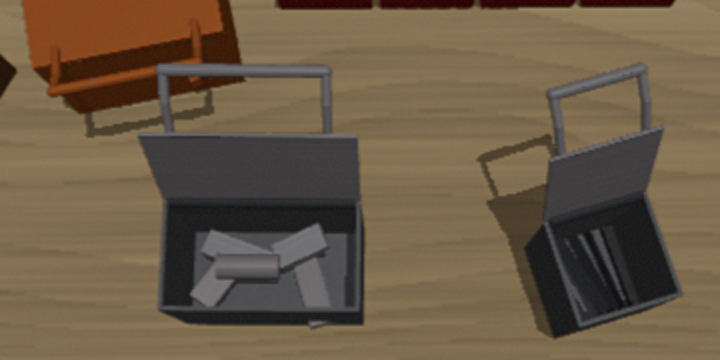

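The crop confirms it. The wide grey bin has offcuts inside, its flap is open, and its bar runs (160,70)–(328,70) in the crop, so the bar is at about (655,164,251) with bin yaw near 0. The narrow blade bin is at right. The hinge sits at x≈577, which matches the 78 mm geometry. Next I lift, then travel.

```bash
python3 -m crank '[[[0,0,-1,0,0,0],[0,0,-1,0,0,0],[0,0,-1,0,0,0],[0,0,-1,0,0,0],[0.97,-0.82,0,0,0,0],[0.97,-0.82,0,0,0,0],[0.97,-0.82,0,0,0,0],[0.97,-0.82,0,0,0,0],[0.97,-0.82,0,0,0,0],[0.97,-0.82,0,0,0,0]]]' -0.06
```

```text
clock: 1.28
eef_pos: [340.5, -408.7, 355.6]
tool_rot: [3.136, 0.005, 0.349]
force: [2.0, 0.0, -0.1]
width: 45.4
```

```bash
python3 -m crank '[[[0.97,-0.84,0,0,0,0],[0.97,-0.84,0,0,0,0],[0.97,-0.84,0,0,0,0],[0.97,-0.84,0,0,0,0],[0.97,-0.84,0,0,0,0],[0.97,-0.84,0,0,0,0],[0.97,-0.84,0,0,0,0],[0.97,-0.84,0,0,0,0],[0.97,-0.84,0,0,0,0],[0.97,-0.84,0,0,0,0],[0.97,-0.84,0,0,0,0],[0.97,-0.84,0,0,0,0]]]'; python3 -m crank '[[[0,0,0,0,0,-1],[0,0,0,0,0,-1],[0,0,0,0,0,-1],[0,0,0,0,0,-1],[0,0,0,0,0,-1],[0,0,0,0,0,-1],[0,0,0,0,0,-1],[0,0,0,0,0,-1],[0,0,0,0,0,-1],[0,0,0,0,0,-1],[0,0,0,0,0,-1],[0,0,0,0,0,-0.7]]]'
```

```text
clock: 2.28
eef_pos: [572.8, 15.8, 356.4]
tool_rot: [3.129, -0.001, 0.346]
force: [1.2, 0.5, -0.2]
width: 44.8
clock: 3.28
eef_pos: [575.7, 32.5, 355.9]
tool_rot: [3.134, 0.004, 1.651]
force: [0.3, 0.2, 0.1]
width: 45.1
```

```bash
python3 -m crank '[[[0.8,0.58,0,0,0,0.5],[0.8,0.58,0,0,0,0.25],[0.8,0.58,0,0,0,0],[0.8,0.58,0,0,0,0],[0.8,0.5,0,0,0,0],[0,0,0,0,0,0],[0,0,0,0,0,0]]]'
python3 - <<'E'
from h import *
p=ctrl.get_image("wrist");save(p,"w1.png")
s=ctrl.read_state();print(s["eef_pos"],s["tool_rot"])
for d in ctrl.search_frame("scrap_bar",p):
    e=d["extent"];print(round(d["conf"],2),np.round(e),np.round(world(p,e[0],e[1],plane=250)))
p=ctrl.get_image("top")
for u,v in[(210,146),(225,146)]:print(p["color"][v-8:v+9,u].mean(1).round().tolist())
E
```

```text
clock: 3.87
eef_pos: [661.0, 153.7, 354.9]
tool_rot: [3.135, 0.008, 1.564]
force: [0.3, -0.9, 0.1]
width: 45.4
[660.52597955 154.41698163 354.72426991] [3.1350867  0.00637823 1.56457799]
0.82 [276. 202.  90. 217.] [630. 182. 250.]
0.74 [410.  79. 169. 158.] [723. 264. 250.]
0.6 [ 10. 139.  20. 153.] [450. 228. 250.]
[61.0, 59.0, 57.0, 58.0, 56.0, 56.0, 54.0, 52.0, 49.0, 48.0, 45.0, 45.0, 36.0, 36.0, 34.0, 31.0, 30.0]
[76.0, 75.0, 76.0, 75.0, 74.0, 75.0, 73.0, 74.0, 73.0, 72.0, 73.0, 71.0, 72.0, 72.0, 71.0, 72.0, 71.0]
```

View pics/w1.png

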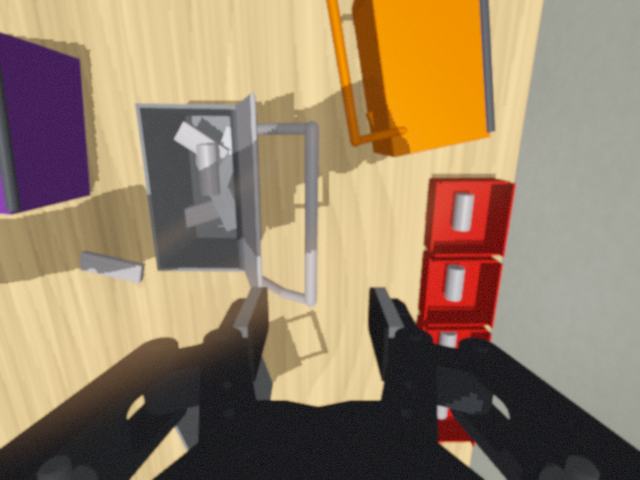

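The wrist view shows the grey bar running vertically from (311,126) to (311,301), between the finger lines at 265 and 372. The orange bin is at upper right.

Run:
```python
from h import *
p=ctrl.get_image("wrist")
for u,v in[(312,127),(311,301),(311,214)]:
    print(np.round(world(p,u,v,plane=251),1), np.round(world(p,u,v,z=float(p["depth"][v,u])),1))
for u,v in [(146,104),(158,269),(240,269)]: print("rim",np.round(world(p,u,v,plane=130),1))
```

```text
[657.3 232.6 251. ] [657.3 232.4 255.8]
[654.5 100.6 251. ] [654.6 102.7 255.1]
[655.6 171.6 251. ] [655.7 172.8 256.6]
rim [490.4 259.5 130. ]
rim [476.6  82.8 130. ]
rim [570.7  81.6 130. ]
```

```bash
python3 -m crank '[[[0.43,-0.16,0,0,0,0.1],[0,0,0,0,0,0],[0,0,0.8,0,0,0],[0,0,0.8,0,0,0],[0,0,0.8,0,0,0],[0,0,0.8,0,0,0],[0,0,0.6,0,0,0],[0,0,0,0,0,0],[0,0,0,0,0,0]]]'
```

```text
clock: 4.82
eef_pos: [659.4, 148.7, 243.9]
tool_rot: [3.123, 0.015, 1.538]
force: [0.8, 0.4, 1.2]
width: 44.8
```

```bash
python3 -m crank '[[[0.55,-0.12,0.2,0,0,0],[0,0,0.2,0,0,0],[0,0,0,0,0,0],[0,0,0,0,0,0]]]'
```

```text
clock: 5.15
eef_pos: [659.6, 161.5, 236.3]
tool_rot: [3.116, 0.016, 1.534]
force: [0.3, 0.3, 0.9]
width: 45.2
```

```bash
python3 -m crank '[[[0,-0.15,0.2,0,0,0],[0,0,0,0,0,0],[0,0,0,0,0,0]]]';  python3 -m crank '[[[0,0,0,0,0,0],[0,0,0,0,0,0],[0,0,0,0,0,0],[0,0,0,0,0,0],[0,0,0,0,0,0],[0,0,0,0,0,0]]]' 1
python3 - <<'E'
from h import *
p=ctrl.get_image("wrist");save(p,"w2.png")
E
```

```text
clock: 5.4
eef_pos: [656.4, 159.5, 232.1]
tool_rot: [3.112, 0.016, 1.532]
force: [0.6, 0.4, 0.9]
width: 45.0
clock: 5.9
eef_pos: [656.9, 158.7, 232.8]
tool_rot: [3.111, 0.017, 1.532]
force: [0.5, -0.6, 0.5]
width: 7.9
```

View pics/w2.png

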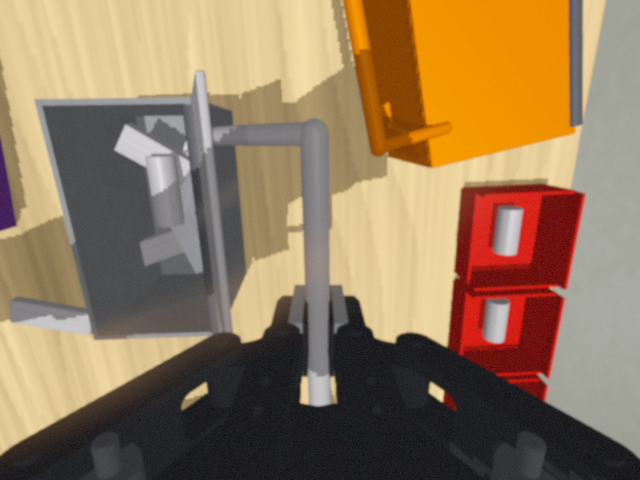

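Bar is gripped: in the picture it passes between the fingers at (318,330), well clear of the orange bin. Next comes a small planner for the arc.

```bash
cat > plan.py <<'E'
import sys
from h import *
# args: target phi, rows ; hinge x, tcp-centre z
hx,hz,r=578,112,144.3
s=ctrl.read_state();P=np.array(s["eef_pos"]);R=Ro.from_euler("xyz",s["tool_rot"]).as_matrix()
ph=np.arctan2(P[2]-hz,hx-P[0]);print("phi",ph.round(3),"r",np.hypot(P[2]-hz,hx-P[0]).round(1),"F",np.round(s["force"],1),"w",round(float(s["width"]),1),"pos",P.round(1),"rot",np.round(s["tool_rot"],3))
b,n=float(sys.argv[1]),int(sys.argv[2]);y0=158.7;prev=P
for a in np.linspace(ph,b,n+1)[1:]:
    x=hx-r*np.cos(a);T=np.array([x,y0+(656.5-x)*0.025,hz+r*np.sin(a)])
    print((R.T@(T-prev)/30).round(2).tolist(),end=" ");prev=T
E
python3 plan.py 1.5 8
```

```text
phi 2.149 r 144.3 F [-0.1  0.2  0.1] w 7.8 pos [656.9 158.7 232.8] rot [3.111 0.017 1.532]
[-0.01, -0.33, -0.21] [-0.01, -0.34, -0.18] [-0.01, -0.36, -0.15] [-0.01, -0.37, -0.12] [-0.01, -0.38, -0.09] [-0.01, -0.39, -0.06] [-0.01, -0.39, -0.03] [-0.01, -0.39, -0.0]
```

```bash
python3 -m crank '[[[0,-0.33,-0.21,0,0,0],[0,-0.34,-0.18,0,0,0],[0,-0.36,-0.15,0,0,0],[0,-0.37,-0.12,0,0,0],[0,-0.38,-0.09,0,0,0],[0,-0.39,-0.06,0,0,0]]]'; python3 plan.py 1.2 6
```

```text
clock: 6.45
eef_pos: [591.7, 159.9, 257.3]
tool_rot: [3.1, 0.017, 1.531]
force: [0.4, 0.3, -3.6]
width: 7.6
phi 1.665 r 146.0 F [ 0.4  0.3 -3.6] w 7.6 pos [591.7 159.9 257.3] rot [3.1   0.017 1.531]
[0.01, -0.38, 0.02] [-0.01, -0.37, -0.01] [-0.0, -0.37, 0.02] [-0.0, -0.37, 0.05] [-0.0, -0.36, 0.08] [-0.0, -0.36, 0.11]
```

```bash
python3 -m crank '[[[0,-0.37,0.02,0,0,0],[0,-0.37,0,0,0,0],[0,-0.37,0.02,0,0,0],[0,-0.37,0.05,0,0,0],[0,-0.36,0.08,0,0,0],[0,-0.36,0.11,0,0,0]]]'; python3 plan.py 0.85 6
```

```text
clock: 6.95
eef_pos: [519.1, 161.4, 247.5]
tool_rot: [3.095, 0.018, 1.534]
force: [4.1, 1.3, -13.6]
width: 7.6
phi 1.161 r 147.8 F [  4.1   1.3 -13.6] w 7.6 pos [519.1 161.4 247.5] rot [3.095 0.018 1.534]
[0.03, -0.19, 0.2] [-0.0, -0.23, 0.11] [-0.0, -0.22, 0.12] [0.0, -0.21, 0.13] [0.0, -0.21, 0.14] [0.0, -0.2, 0.15]
```

```bash
python3 -m crank '[[[0,-0.19,0.2,0,0,0],[0,-0.23,0.13,0,0,0],[0,-0.22,0.14,0,0,0],[0,-0.21,0.15,0,0,0],[0,-0.21,0.16,0,0,0],[0,-0.2,0.17,0,0,0]]]'; python3 plan.py 0.55 6
```

```text
clock: 7.45
eef_pos: [476.2, 162.2, 218.3]
tool_rot: [3.091, 0.018, 1.537]
force: [5.6, 0.5, -7.7]
width: 7.3
phi 0.807 r 147.2 F [ 5.6  0.5 -7.7] w 7.3 pos [476.2 162.2 218.3] rot [3.091 0.018 1.537]
[0.04, -0.09, 0.21] [0.0, -0.15, 0.14] [0.0, -0.14, 0.15] [0.0, -0.13, 0.16] [0.0, -0.13, 0.16] [0.0, -0.12, 0.17]
```

```bash
python3 -m crank '[[[0,-0.06,0.25,0,0,0],[0,-0.13,0.18,0,0,0],[0,-0.13,0.17,0,0,0],[0,-0.13,0.18,0,0,0],[0,-0.12,0.18,0,0,0],[0,-0.1,0.18,0,0,0]]]'; python3 plan.py 0.38 6
python3 - <<'E'
from h import *
p=ctrl.get_image("wrist");save(p,"w3.png")
E
```

```text
clock: 7.95
eef_pos: [449.3, 162.7, 181.5]
tool_rot: [3.098, 0.021, 1.539]
force: [0.1, 0.7, -3.6]
width: 7.5
phi 0.495 r 146.2 F [ 0.1  0.7 -3.6] w 7.5 pos [449.3 162.7 181.5] rot [3.098 0.021 1.539]
[0.04, 0.01, 0.11] [0.0, -0.05, 0.08] [0.0, -0.04, 0.08] [0.0, -0.04, 0.08] [0.0, -0.04, 0.08] [0.0, -0.04, 0.08]
```

View pics/w3.png

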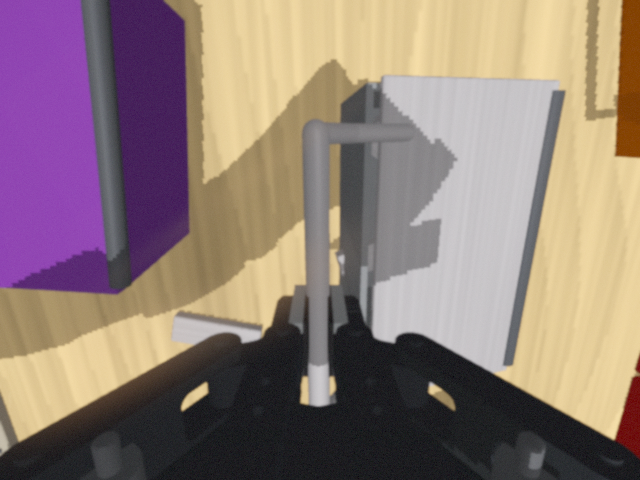

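The bar is still held at (318,330) and the flap, at (460,220), is nearly down over the bin. I'll continue slowly.

```bash
python3 -m crank '[[[0,-0.03,0.15,0,0,0],[0,-0.05,0.12,0,0,0],[0,-0.04,0.12,0,0,0],[0,-0.04,0.12,0,0,0],[0,-0.04,0.1,0,0,0],[0,-0.02,0.1,0,0,0]]]'; python3 plan.py 0.245 6
```

```text
clock: 8.5
eef_pos: [439.8, 162.9, 156.4]
tool_rot: [3.104, 0.021, 1.54]
force: [-2.6, 1.2, -0.2]
width: 7.8
phi 0.311 r 145.1 F [-2.6  1.2 -0.2] w 7.8 pos [439.8 162.9 156.4] rot [3.104 0.021 1.54 ]
[0.04, 0.01, 0.06] [0.0, -0.02, 0.05] [0.0, -0.02, 0.05] [0.0, -0.02, 0.05] [0.0, -0.02, 0.05] [0.0, -0.01, 0.05]
```

```bash
python3 -m crank '[[[0,0,0.08,0,0,0],[0,-0.02,0.08,0,0,0],[0,-0.01,0.08,0,0,0],[0,0,0.08,0,0,0],[0,0,0.08,0,0,0]]]'; python3 plan.py 0.245 3;python3 -m crank '[[[0,0,0.08,0,0,0],[0,0,0.08,0,0,0]]]';python3 plan.py 0.245 3
```

```text
clock: 8.92
eef_pos: [437.2, 162.9, 146.4]
tool_rot: [3.105, 0.024, 1.54]
force: [-9.3, -0.1, 28.3]
width: 7.6
phi 0.24 r 144.9 F [-9.3 -0.1 28.3] w 7.6 pos [437.2 162.9 146.4] rot [3.105 0.024 1.54 ]
[0.04, 0.02, -0.0] [-0.0, 0.0, -0.01] [-0.0, 0.0, -0.01] clock: 9.08
eef_pos: [437.1, 162.9, 145.7]
tool_rot: [3.102, 0.027, 1.54]
force: [-10.5, -0.4, 30.9]
width: 7.6
phi 0.235 r 144.8 F [-10.5  -0.4  30.9] w 7.6 pos [437.1 162.9 145.7] rot [3.102 0.027 1.54 ]
[0.04, 0.02, -0.01] [-0.0, 0.0, -0.02] [-0.0, 0.0, -0.02]
```

The flap rests on the rim: z and angle match shut, and it pushes back with 31 N. Next I ease off the pressure and release.

```bash
python3 -m crank '[[[0,0,-0.03,0,0,0],[0,0,0,0,0,0]]]'; python3 -m crank '[[[0,0,0,0,0,0],[0,0,0,0,0,0],[0,0,0,0,0,0],[0,0,0,0,0,0],[0,0,0,0,0,0],[0,0,0,0,0,0]]]' 0
```

```text
clock: 9.25
eef_pos: [438.0, 162.8, 149.9]
tool_rot: [3.097, 0.028, 1.54]
force: [-3.9, 0.1, 7.3]
width: 7.8
clock: 9.75
eef_pos: [440.7, 161.7, 150.7]
tool_rot: [3.093, 0.028, 1.536]
force: [-0.6, 0.3, -0.1]
width: 42.5
```

Released with no force on the tool. Lifting straight up, then checking.

```bash
python3 -m crank '[[[0,0,-0.3,0,0,0],[0,0,-0.4,0,0,0],[0,0,-0.5,0,0,0],[0,0,-0.8,0,0,0],[0,0,-1,0,0,0],[0,0,-1,0,0,0],[0,0,-1,0,0,0],[0,0,-0.5,0,0,0],[0,0,0,0,0,0],[0,0,0,0,0,0]]]'
python3 - <<'E'
from h import *
p=ctrl.get_image("wrist");save(p,"w4.png");q=ctrl.get_image("scene");save(q,"s4.png")
a=np.hstack([p["color"],q["color"]])[...,::-1];cv2.imwrite("pics/both.png",cv2.resize(a,(800,300)))
E
```

```text
clock: 10.58
eef_pos: [430.5, 167.1, 326.0]
tool_rot: [3.098, 0.028, 1.538]
force: [0.1, -0.3, -0.3]
width: 42.7
```

View pics/both.png

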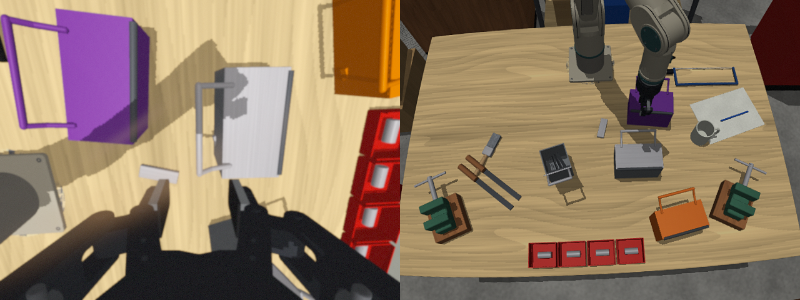

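The scrap flap is down flat on its bin (wrist view at (255,122), scene at (638,160)), and the gripper is clear. The blade bin is still open at (558,165). One depth check of the flap level, then I hand in.

Run:
```python
from h import *
p=ctrl.get_image("wrist")
for u,v in[(370,150),(440,150),(360,230),(440,230),(318,210)]: print(u,v,np.round(world(p,u,v,z=float(p["depth"][v,u]))))
ctrl.finish_job()
```

```text
370 150 [489. 223. 133.]
440 150 [556. 221. 134.]
360 230 [480. 145. 135.]
440 230 [563. 141. 134.]
318 210 [436. 176. 170.]
the job is handed in; nothing more can be done
```

The scrap bin's flap is shut, and the job is handed in at about 11 s of the 42 s allowed. I gripped its pull bar from above and swung the flap over its hinge arc. I slowed towards the end and eased it down until it met the rim, with about 31 N at the wrist. Then I took off the pressure, opened the fingers and lifted clear.

- **Scrap flap:** the last depth check put it level, at z 133–135 mm at four points. The bar's top surface was at about 170 mm, which fits the flap being shut.
- **Saw-blade bin:** its flap still stood open in the final scene picture, and nothing else appeared to have moved.
- **Robot:** it was touching nothing, with about 0 N at the tool.
- **Small disagreements:** the grip read 7.3–7.9 mm on the 10 mm bar throughout. The tool ran up to about 3.5 mm outside the planned arc mid-swing, with at most about 14 N there. Neither made the grip slip noticeably.

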